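# Brace the peg jar and twist off its cap

## Robot

A 7-joint arm with a two-finger parallel gripper is mounted at the origin on the work surface. World frame = base frame: x ahead of the robot, y to its left, z up, the work surface at z = 0. Lengths are in m, angles in degrees, forces in N, time in s.
With the tool pointing down it reaches from about 0.425 to 0.875 m from the base axis. Payload 8.4 kg.
Tool frame: the origin (TCP) lies at the very end of the fingers, on their centre line; the grasp point (between the pads) lies ctrl.pinch_z behind it (ctrl.pinch_z is the distance from the TCP to the grasp point, in m); z points along the fingers, y is the line along which they close (so a half turn about z gives the same grasp; the last joint's range is limited). The gripper opens to 85 mm and grips with 20 to 120 N. Pads are 22 mm wide; open, the fingers measure 114 mm over their backs; the gripper's body (76 mm by 85 mm) begins 54 mm behind the grasp point. The pads swing forward as they close: fully open they stand 13 mm farther back than shut.
Start: joints at [-70.886, 19.091, 2.286, 83.961, -0.768, 76.965, -3.352], TCP at [0.273, 0.59, 0.231] pointing down, gripper open.
Joint ranges: [-147.57, 147.57], [-21.85, 119.76], [-74.77, 79.35], [14.55, 137.4], [-85.83, 265.84], [4.83, 119.75], [-152.11, 152.11]. Speed limits (degrees/s): [127.2, 127.2, 159.86, 159.86, 180, 180, 180].

## Interface

Orientations are given as [roll, pitch, yaw] about the fixed x, y, z axes, in that order (R = Rz(yaw) Ry(pitch) Rx(roll)).
In Python, from rig import ctrl gives the robot as it stands.
- The arm moves only by the tool drive_tool, never from a script. Its argument "targets" is a list of rows, each an object with "gripper": the finger opening in m, from 0 to 0.0854; "offset": the shift along the tool's x, y, z in fractions of the full range, 1 being 0.8 m, a list of three; "twist": the turn, a rotation vector about the tool's x, y, z in shares of 90 degrees (1.0 is 90 degrees), a list of three. A call has 1 to 20 rows; each row is the pose to reach, as a shift and turn from the pose commanded when the call began, along the tool's axes at that moment; what a row does not reach only later rows make up. A row lasts 1/12 s, in which the tool goes at most 41.7 mm and 7.16 degrees, less where a joint would pass 70% of its speed; a pose out of reach is approached as far as the arm can. No shift or turn number may pass 1 either way. A call with a gripper value outside its range is refused whole. The fingers move at their own pace and stop on an object; "force" is the grip in N (left out, the last holds). Time passes only in rows, so rows that repeat a pose let the fingers close. It gives the time, the measured TCP pose, the force, the opening and the grip force at its end, in the units of the state.
- ctrl.state(): the state, without advancing time (a new reading comes with each control period).
- ctrl.camera(name): name is "scene" or "top" or "wrist"; returns (picture, depth): 400x640x3 uint8, red, green, blue; 400x640 float32, m along the optical axis (not along the pixel's ray), 0 where there is no reading.
- ctrl.camera_params(name): a dict with "camera_matrix" (3x3 intrinsics, pixels), "extrinsics" (4x4, takes a point from world to camera coordinates); the wrist camera has in their place "T_tool_cam" (4x4, takes a point from camera to tool coordinates, whose origin is the TCP and whose axes are the flange's). Camera axes: x right, y up, looking along -z (the intrinsics and any distortion apply to the point x, -y, -z); pixel columns grow to the right and rows downward; lengths in m; the calibration is good to about 2 mm. The wrist camera is an equidistant fisheye: a pixel r from the principal point sees the ray r / f radians off the axis. A picture is of the moment at which its call begins: read the wrist's pose just before it. camera_params takes no time and is no camera call.
- ctrl.hand_in(): hands the job in; it is judged then, once.
The state is a dict: "time_s": time; "joints": joint angles; "joint_vel": joint speeds; "tau": joint torques, N m; "ee_pos": TCP position; "ee_rot": TCP orientation; "force": force on the tool from outside, world axes, zero at the start; "torque": the same for the moment, N m; "opening": finger opening in m; "finger_force": force on a finger pad.
Only numpy, scipy, OpenCV 4.12 (cv2) and the standard library are available. Lean on these libraries where they do the work, as an engineer would, in place of code of your own. Each camera call takes 0.05 s, during which the arm holds its last target. There are 200 camera calls.

## Task

Open the jar with the red cap: lift it out of its tray pocket, seat it fully in the square recess of the wooden block so that it cannot spin, and twist the cap anticlockwise just until its lugs come free, not on to the hard stop. Then raise the cap straight up and finish while still holding it, level and clear of the jar, just above the mouth (a centimetre or two), with the jar left standing in the block. Leave everything else on the table where it is.

Things in the scene. Friction and masses are not known exactly. Their poses are not given: they have to be found in the camera images.
- jar: The peg jar to be opened, loose, 0.2 to 0.4 kg: square clear glass body 58 x 58 mm, 64 mm high to its flat shoulder, wooden pegs inside; round neck of 40 mm diameter above it. Origin: centre of the underside; z up, x and y square to the side faces. It starts upright in one of the two pockets of the tray, at any slant, standing on the tray floor.
- cap: Red twist-off cap of the jar, white stripe on top (centre to +x); 60 mm diameter, 28 mm high, a loose body held on by three lugs under ledges of the neck, strong enough to carry the jar by. Origin: centre of its underside, 67 mm above the jar's underside when closed, leaving a 3 mm gap over the shoulder; closed, its axes are parallel to the jar's.
- cap_top (a point): Centre of the cap's top, on its axis, 28 mm above the cap's underside. A sprung seal (18 N) makes the cap tight: 0.2 to 0.5 N m to turn (grip it firmly), and an unbraced jar spins along. Turned 50 degrees anticlockwise from above, relative to the jar, it is free (unheld it rises 2 mm); at 90 it meets a hard stop, above 83 counts as run on to it. Turn 65 to 70.
- jar_mouth (a point): Centre of the top of the closed jar's mouth (seal), 81 mm above the jar's underside, on its axis; moves and turns with the jar. With the cap off the seal stands 2 mm higher. The free cap lifts straight up; its lower edge clears neck and seal once it is 16 mm higher than when closed.
- brace: Wooden bracing block fixed to the table, 130 x 130 mm, 40 mm high. Origin: centre of the underside on the table; x and y square to its sides and to its recess.
- brace_hole0 (a point): Centre of the mouth of the block's square recess, level with its top face, 40 mm above the table: 62 x 62 mm, 25 mm deep, with a 3 mm chamfer round the mouth. The jar fits at any quarter turn. Seated, the jar's underside is 25 mm below this point (15 mm above the table), and the jar can still turn about 4 degrees either way.
- nest: Clear plastic tray fixed to the table, 125 mm (x) x 250 mm (y), walls 4 mm thick and 40 mm high, with a wall across the middle making two pockets side by side along its y, one for each jar, centred 62 mm either side of its origin. Origin: centre of the underside; floor 4 mm thick.
- other_jar: Bystander: a closed jar of the same shape and size with a blue cap and no pegs, in the other pocket. Origin: centre of the underside.
- bowl: Bystander: small green glass bowl, 100 mm wide, 45 mm high. Origin: centre of the underside.
- whisk: Bystander: steel whisk, 230 mm long, lying in the flat clear tray at the right. Origin: near its middle.
- spray_bottle: Bystander: closed white spray bottle with a green band and blue head, 68 mm wide, 190 mm high. Origin: centre of the underside.
- peg1: Bystander: wooden clothes peg on the table, 75 x 12 x 13 mm. Origin: centre of the underside.
- peg2: Bystander: another such peg.
Not all that is in view belongs to the job. Leave any orange look-alike of the cap alone. Several things look just like the brace: the one meant starts farthest to the robot's left.

How it is judged (in metres and radians):
On the way, in this order (a step that is already met when the one before it is completed fails the run):
1. the jar stands fully down in the recess of the block with its cap still closed (z of jar in the frame of brace_hole0 below -0.021 m and horizontal distance between jar and brace_hole0 below 0.006 m and angle between jar's own z axis and vertical below 0.06 rad and z of cap in the frame of jar below 0.073 m and angle between the x axis of cap and the x axis of jar, either way round below 0.3 rad), for 0.1 s.
2. the cap is turned free on the braced jar before it is raised (z of jar in the frame of brace_hole0 below -0.021 m and horizontal distance between jar and brace_hole0 below 0.006 m and angle between jar's own z axis and vertical below 0.06 rad and z of cap in the frame of jar below 0.073 m and angle between the x axis of cap and the x axis of jar, either way round above 0.75 rad), for 0.05 s.
At the end, for the whole second after the job is handed in: Jar at rest in the recess (underside 21 mm or more below its mouth, 6 mm off centre at most, upright within 0.06 rad), touched by neither fingers nor cap; gripper holds the cap still, level within 0.15 rad, underside 3 to 45 mm above the jar mouth, within 15 mm of its axis (z of jar in the frame of brace_hole0 below -0.021 m and horizontal distance between jar and brace_hole0 below 0.006 m and angle between jar's own z axis and vertical below 0.06 rad and z of cap in the frame of jar_mouth between 0.003 and 0.045 m and horizontal distance between cap and jar_mouth below 0.015 m and angle between cap's own z axis and vertical below 0.15 rad and contact force between cap and the fingers above 1 N and contact force between cap and jar below 0.05 N and contact force between jar and the fingers below 0.5 N and linear speed of each of cap, jar below 0.02 m/s); the arm keeps its last pose, push and grip.
It fails at once if the cap is run on to its hard stop (turned more than 83 degrees while down on the jar) (z of cap in the frame of jar below 0.075 m and horizontal distance between cap and jar_mouth below 0.01 m and angle between the x axis of cap and the x axis of jar, either way round above 1.45 rad).
It fails at once if the jar is tipped more than 0.35 rad (angle between jar's own z axis and vertical above 0.35 rad).
It fails at once if a bystander is moved more than 25 mm (distance of any of other_jar, bowl, whisk, spray_bottle, peg1, peg2 from where it was at the start of the episode above 0.025 m).
It also fails if it takes over 45 s, if anything falls off the work surface, if the arm or the gripper's body presses on something with over 40 N, if the wrist force passes 120 N, or if a joint passes its speed limit or range.

## Working session

There is one attempt and no reset: what is moved stays moved. The work goes in short steps, Python scripts to look and compute and a tool call to move; the robot and the scene stay as the last step left them, time stands still between calls to the robot, and variables do not carry over. Pictures are saved under pics/ and viewed, at most 10 in all, crops included, and the job is handed in when it is done.

Besides the shell and the picture viewer there is one more tool, called after "Request:" in YAML: its name, and indented under it one key for each argument. drive_tool: Moves the arm, as the interface text tells. Its arguments: {"type":"object","properties":{"targets":{"type":"array","items":{"type":"object","properties":{"gripper":{"type":"number"},"offset":{"type":"array","items":{"type":"number"}},"twist":{"type":"array","items":{"type":"number"}}}}},"force":{"type":"number"}},"required":["targets"]}

```bash
mkdir -p pics; cat > h.py <<'E'
import numpy as np,cv2
from rig import ctrl
def pt(name,u,v,d):
    p=ctrl.camera_params(name);K=np.array(p["camera_matrix"]);E=np.array(p["extrinsics"])
    x=(u-K[0,2])/K[0,0];y=(v-K[1,2])/K[1,1]
    return (np.linalg.inv(E)@np.array([x*d,-y*d,-d,1]))[:3]
def ray_z(name,u,v,z):
    a=pt(name,u,v,0.0);b=pt(name,u,v,1.0);return a+(b-a)*(z-a[2])/(b[2]-a[2])
E
python3 - <<'E'
from h import *
for n in("top","scene"):
    im,d=ctrl.camera(n);cv2.imwrite(f"pics/{n}.png",im[:,:,::-1]);np.save(f"{n}_d.npy",d)
    print({k:np.round(v,3).tolist() if not isinstance(v,str) else v for k,v in ctrl.camera_params(n).items()})
print(ctrl.state(),ctrl.pinch_z)
print({k:np.round(v,3).tolist() for k,v in ctrl.camera_params("wrist").items() if not isinstance(v,str)})
E
```

```text
{'camera_matrix': [[404.459, 0.0, 317.791], [0.0, 404.459, 198.048], [0.0, 0.0, 1.0]], 'extrinsics': [[0.012, -1.0, 0.015, 0.017], [0.985, 0.014, 0.174, -0.479], [-0.174, 0.012, 0.985, -1.128], [0.0, 0.0, 0.0, 1.0]]}
{'camera_matrix': [[460.279, 0.0, 317.31], [0.0, 460.279, 198.473], [0.0, 0.0, 1.0]], 'extrinsics': [[-0.602, 0.799, -0.005, 0.268], [-0.412, -0.304, 0.859, 0.116], [0.685, 0.519, 0.512, -1.863], [0.0, 0.0, 0.0, 1.0]]}
{'time_s': 0.1, 'joints': array([-70.88760671,  19.12813943,   2.28457502,  84.00541885,
        -0.76925964,  76.96633818,  -3.35088731]), 'joint_vel': array([ 0.04345452, -0.08764131, -0.02585949, -0.1549609 , -0.02704238,
        0.01589538, -0.04758508]), 'tau': array([ 3.67769971e-03, -6.60016179e+01,  1.37001224e+00, -4.06468964e+01,
        1.70243281e-02,  9.00853775e-03,  1.44093292e-05]), 'ee_pos': array([0.27244489, 0.5896913 , 0.23051026]), 'ee_rot': array([-1.79915444e+02,  4.20300054e-03,  1.55203558e+02]), 'force': array([-0.68272714,  0.62513966, -0.25217931]), 'torque': array([ 0.02354448, -0.01170041, -0.03285073]), 'finger_force': 0.0, 'opening': 0.08525200184378054} 0.0187
{'camera_matrix': [[309.707, 0.0, 321.399], [0.0, 309.707, 200.655], [0.0, 0.0, 1.0]], 'T_tool_cam': [[0.0, 0.955, 0.298, 0.076], [1.0, 0.0, -0.001, -0.0], [-0.001, 0.298, -0.955, -0.144], [0.0, 0.0, 0.0, 1.0]]}
```

View pics/top.png

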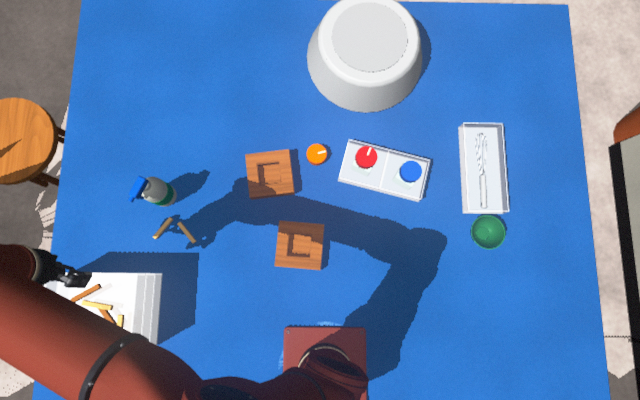

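View pics/scene.png

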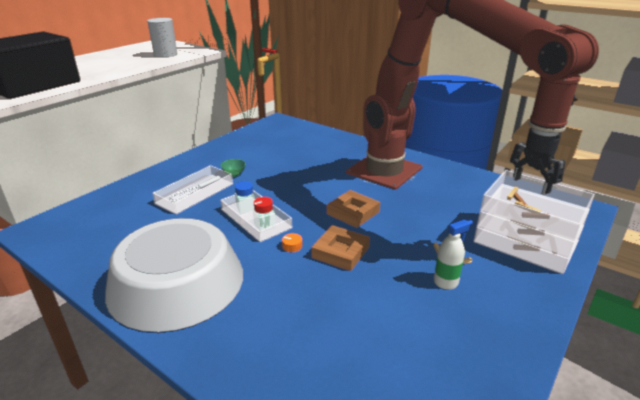

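The top view shows red cap (366,157), blue cap (411,172) and an orange look-alike at (317,154). There are two block candidates, at (270,173) and (300,245). The one at (270,173) is further left (larger y), so it is the brace. I'll confirm that in an enlarged crop.

```bash
python3 - <<'E'
from h import *
im=cv2.imread("pics/top.png");d=np.load("top_d.npy")
cv2.imwrite("pics/crop.png",cv2.resize(im[130:280,235:435],(800,600),interpolation=cv2.INTER_CUBIC))
for n,u,v,z in(("A",270,173,.04),("B",300,245,.04),("red",366,157,.099),("blue",411,172,.099),("or",317,154,.028)):
    print(n,ray_z("top",u,v,z).round(3),pt("top",u,v,d[v,u]).round(3))
E
```

```text
A [0.552 0.164 0.04 ] [0.558 0.167 0.016]
B [0.343 0.073 0.04 ] [0.345 0.073 0.014]
red [ 0.588 -0.109  0.099] [ 0.588 -0.11   0.097]
blue [ 0.546 -0.235  0.099] [ 0.548 -0.236  0.095]
or [0.615 0.028 0.028] [0.615 0.027 0.026]
```

View pics/crop.png

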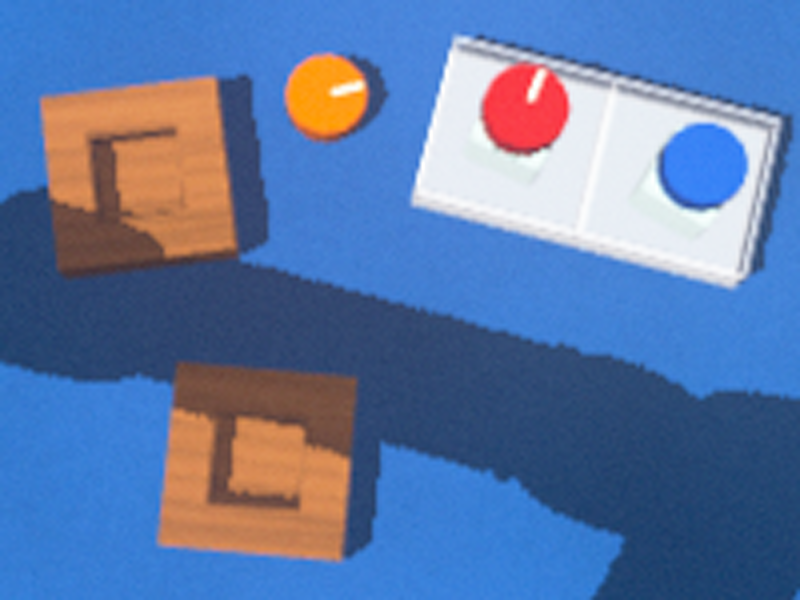

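Confirmed: the brace is the upper-left block at crop (145,175), y=0.164 against 0.073 for the other. The red cap's stripe points up and slightly right in the image. Now for precise poses.

```bash
cat >> h.py <<'E'
def cloud(name,d):
    p=ctrl.camera_params(name);K=np.array(p["camera_matrix"]);E=np.array(p["extrinsics"])
    v,u=np.mgrid[0:d.shape[0],0:d.shape[1]]
    c=np.stack([(u-K[0,2])/K[0,0]*d,-(v-K[1,2])/K[1,1]*d,-d,np.ones_like(d)],-1)
    return (c@np.linalg.inv(E).T)[...,:3]
E
python3 - <<'E'
from h import *
d=np.load("top_d.npy");im=cv2.imread("pics/top.png").astype(int);P=cloud("top",d)
near=lambda c,r:np.hypot(P[...,0]-c[0],P[...,1]-c[1])<r
m=near((.552,.164),.11)&(P[...,2]>.033)&(P[...,2]<.05)
q=P[m];print("blockz",np.median(q[:,2]),len(q));print(cv2.minAreaRect(q[:,:2].astype(np.float32)*1000))
# outline corners read off crop (u=235+x/4, v=130+y/4)
f=lambda x,y:ray_z("top",235+x/4,130+y/4,.04)[:2]
C=np.array([f(41,97),f(217,78),f(238,250),f(60,268)]);print(C.round(4).tolist(),C.mean(0),[np.hypot(*(C[i]-C[i-1])).round(4) for i in range(4)],[np.degrees(np.arctan2(*(C[i]-C[i-1])[::-1])).round(1) for i in range(4)])
R=np.array([f(91,136),f(176,129),f(184,210),f(100,218)]);print("recess",R.mean(0),[np.hypot(*(R[i]-R[i-1])).round(4) for i in range(4)])
m=near((.588,-.109),.045)&(P[...,2]>.085);q=P[m];print("cap",np.median(q[:,2]),cv2.minEnclosingCircle(q[:,:2].astype(np.float32)*1000),q.mean(0))
w=m&(im.min(-1)>140);q=P[w];print("stripe",len(q),q.mean(0))
red=(im[...,2]>150)&(im[...,1]<90)&near((.588,-.109),.06);v,u=np.nonzero(red|w);print("px",u.min(),u.max(),v.min(),v.max())
E
```

```text
blockz 0.039334232953135095 1512
((552.027099609375, 168.42343139648438), (132.31121826171875, 130.3206024169922), 8.061860084533691)
[[0.6072, 0.2389], [0.6239, 0.1098], [0.4947, 0.0915], [0.4796, 0.2197]] [0.55134434 0.16497602] [np.float64(0.1291), np.float64(0.1302), np.float64(0.1304), np.float64(0.1291)] [np.float64(8.6), np.float64(-82.7), np.float64(-171.9), np.float64(96.7)]
recess [0.55085308 0.16591178] [np.float64(0.0619), np.float64(0.0624), np.float64(0.0612), np.float64(0.0612)]
cap 0.09799182010785135 ((589.3599243164062, -109.41433715820312), 30.505523681640625) [ 0.58815277 -0.10895733  0.09780943]
stripe 27 [ 0.60368241 -0.11240287  0.09803387]
px 355 376 146 167
```

Units first: shifts go in shares of 0.8 m and turns go in shares of 90 degrees. So -0.06 m / 0.8 = -0.075, -0.04 m / 0.8 = -0.05.

Request:
drive_tool:
  targets:
    - {"offset": [0, 0, -0.025]}
    - {"offset": [0, 0, -0.05]}
    - {"offset": [0, 0, -0.075]}

```text
validation failed for argument at $.ta...
```

```bash
cat >> h.py <<'E'
from scipy.spatial.transform import Rotation as Ro
def go(x,y,z,yaw,S=None):
    s=ctrl.state() if S is None else S
    R=Ro.from_euler('xyz',s['ee_rot'],degrees=True);T=Ro.from_euler('xyz',[180,0,yaw],degrees=True)
    print("at",s['ee_pos'].round(4),s['ee_rot'].round(2),"t",round(s['time_s'],2),"j",s['joints'].round(0).tolist())
    print("offset",R.inv().apply(np.array([x,y,z])-s['ee_pos']).round(4).tolist(),"twist",(R.inv()*T).as_rotvec(degrees=True).round(2).tolist())
E
python3 -c "
from h import *
go(.588,-.109,.23,78)"
```

```text
at [0.2724 0.5897 0.2305] [-179.92    0.    155.2 ] t 0.1 j [-71.0, 19.0, 2.0, 84.0, -1.0, 77.0, -3.0]
offset [-0.5795, -0.5019, 0.0013] twist [-0.07, 0.06, 77.2]
```

Scaled: -0.04 m / 0.8 = -0.05, -0.02 m / 0.8 = -0.025.

Request:
drive_tool:
  targets:
    - {"gripper": 0.085, "twist": [0, 0, 0], "offset": [0, 0, -0.025]}
    - {"gripper": 0.085, "twist": [0, 0, 0], "offset": [0, 0, -0.05]}

```text
time_s: 0.27
ee_pos: [0.2722, 0.5891, 0.2699]
ee_rot: [-179.8, 0.0, 155.2]
force: [-0.8, 0.4, 1.1]
opening: 0.0849
finger_force: 0.0
```

Scaled: -0.3 m / 0.8 = -0.375, -0.27 m / 0.8 = -0.3375, 40 degrees / 90 = 0.4444.

Request:
drive_tool:
  targets:
    - {"gripper": 0.085, "twist": [0, 0, 0.0444], "offset": [-0.0375, -0.0325, 0]}
    - {"gripper": 0.085, "twist": [0, 0, 0.0889], "offset": [-0.075, -0.065, 0]}
    - {"gripper": 0.085, "twist": [0, 0, 0.1333], "offset": [-0.1125, -0.0975, 0]}
    - {"gripper": 0.085, "twist": [0, 0, 0.1778], "offset": [-0.15, -0.13, 0]}
    - {"gripper": 0.085, "twist": [0, 0, 0.2222], "offset": [-0.1875, -0.1625, 0]}
    - {"gripper": 0.085, "twist": [0, 0, 0.2667], "offset": [-0.225, -0.195, 0]}
    - {"gripper": 0.085, "twist": [0, 0, 0.3111], "offset": [-0.2625, -0.2275, 0]}
    - {"gripper": 0.085, "twist": [0, 0, 0.3556], "offset": [-0.3, -0.26, 0]}
    - {"gripper": 0.085, "twist": [0, 0, 0.4], "offset": [-0.3375, -0.2925, 0]}
    - {"gripper": 0.085, "twist": [0, 0, 0.4444], "offset": [-0.375, -0.325, 0]}

```text
time_s: 1.1
ee_pos: [0.4361, 0.2262, 0.2712]
ee_rot: [-180.0, -0.0, 115.0]
force: [1.5, 0.3, -0.3]
opening: 0.085
finger_force: 0.0
```

```bash
python3 -c "
from h import *
go(.588,-.109,.23,78)"
```

```text
at [0.4361 0.2262 0.2712] [-1.7999e+02 -1.0000e-02  1.1501e+02] t 1.1 j [-52.0, -1.0, 19.0, 103.0, 0.0, 79.0, -8.0]
offset [-0.368, -0.004, 0.0411] twist [-0.02, -0.01, 37.01]
```

Scaled: -0.368 m / 0.8 = -0.46, 0.02 m / 0.8 = 0.025, 37 degrees / 90 = 0.4111.

Request:
drive_tool:
  targets:
    - {"gripper": 0.085, "twist": [0, 0, 0.0411], "offset": [-0.0463, 0, 0.005]}
    - {"gripper": 0.085, "twist": [0, 0, 0.0822], "offset": [-0.0925, 0, 0.01]}
    - {"gripper": 0.085, "twist": [0, 0, 0.1233], "offset": [-0.1375, -0.0013, 0.015]}
    - {"gripper": 0.085, "twist": [0, 0, 0.1644], "offset": [-0.1838, -0.0025, 0.02]}
    - {"gripper": 0.085, "twist": [0, 0, 0.2056], "offset": [-0.23, -0.0025, 0.025]}
    - {"gripper": 0.085, "twist": [0, 0, 0.2467], "offset": [-0.275, -0.0025, 0.0313]}
    - {"gripper": 0.085, "twist": [0, 0, 0.2878], "offset": [-0.3225, -0.0038, 0.0363]}
    - {"gripper": 0.085, "twist": [0, 0, 0.3289], "offset": [-0.3675, -0.0038, 0.0413]}
    - {"gripper": 0.085, "twist": [0, 0, 0.37], "offset": [-0.4138, -0.005, 0.0463]}
    - {"gripper": 0.085, "twist": [0, 0, 0.4111], "offset": [-0.46, -0.005, 0.0513]}
    - {"gripper": 0.085, "twist": [0, 0, 0.4111], "offset": [-0.46, -0.005, 0.0513]}
    - {"gripper": 0.085, "twist": [0, 0, 0.4111], "offset": [-0.46, -0.005, 0.0513]}

```text
time_s: 2.1
ee_pos: [0.5886, -0.1091, 0.2294]
ee_rot: [-179.9, 0.1, 78.0]
force: [0.1, 0.9, 0.1]
opening: 0.0849
finger_force: 0.0
```

```bash
cat >> h.py <<'E'
def wrist():
    s=ctrl.state();im,d=ctrl.camera("wrist");p=ctrl.camera_params("wrist");K=np.array(p["camera_matrix"])
    W=np.eye(4);W[:3,:3]=Ro.from_euler('xyz',s['ee_rot'],degrees=True).as_matrix();W[:3,3]=s['ee_pos']
    return im,d,W@np.array(p["T_tool_cam"]),K
def wz(T,K,u,v,z):
    x=(u-K[0,2])/K[0,0];y=(v-K[1,2])/K[1,1];r=np.hypot(x,y);k=np.sinc(r/np.pi)
    c=T[:3,:3]@np.array([x*k,-y*k,-np.cos(r)]);return T[:3,3]+c*(z-T[2,3])/c[2]
def wp(T,K,P):
    q=np.linalg.inv(T)@np.append(P,1);x,y,z=q[0],-q[1],-q[2];r=np.hypot(x,y);t=np.arctan2(r,z)
    return np.array([K[0,2]+K[0,0]*t*x/r,K[1,2]+K[1,1]*t*y/r])
def wcrop(name,im,T,c=None,half=None):
    cv2.imwrite("pics/"+name,im[:,:,::-1]) 
E
python3 - <<'E'
from h import *
im,d,T,K=wrist();np.savez("w1.npz",im=im,T=T,K=K,d=d)
c=wp(T,K,[.588,-.109,.098]);print(c,d[int(c[1]),int(c[0])]);go(.588,-.109,.12,78)
u,v=int(c[0]),int(c[1]);u0,v0=max(u-130,0),max(v-97,0);print(u0,v0)
cv2.imwrite("pics/w1.png",cv2.resize(im[v0:v0+195,u0:u0+260,::-1],None,fx=3,fy=3,interpolation=cv2.INTER_CUBIC))
E
```

```text
[321.04096301 190.38103468] 0.282134
at [ 0.5887 -0.107   0.2296] [-1.7992e+02  4.0000e-02  7.8140e+01] t 2.15 j [-27.0, 15.0, 40.0, 93.0, -10.0, 75.0, 3.0]
offset [-0.0021, -0.0001, 0.1096] twist [-0.08, 0.04, 0.14]
191 93
```

View pics/w1.png

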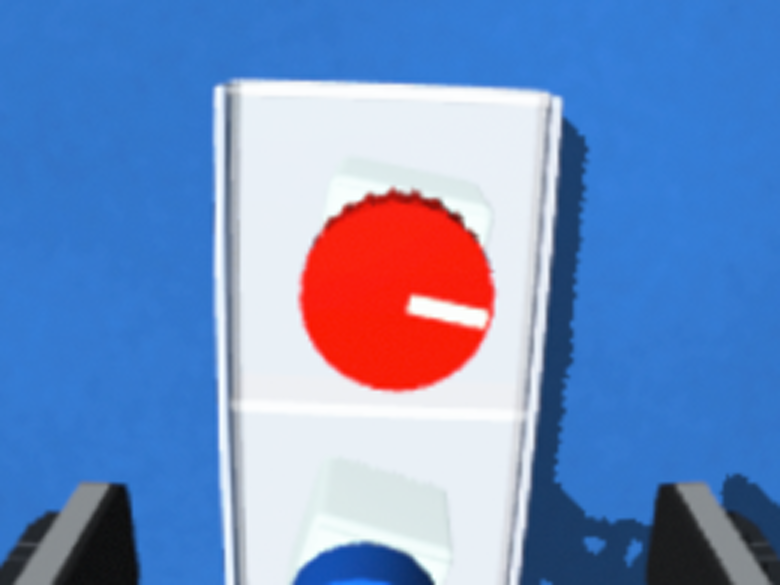

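The red cap is at crop (398,293), and its white stripe runs from (410,304) to (487,321). The jar body's edges are parallel to the stripe.

```bash
python3 - <<'E'
from h import *
a=np.load("w1.npz");im,T,K=a["im"].astype(int),a["T"],a["K"]
g=lambda m:np.array([wz(T,K,u,v,.099)[:2] for v,u in zip(*np.nonzero(m))])
box=np.zeros(im.shape[:2],bool);box[150:230,285:365]=True
top=box&(im[...,0]>200)&(im[...,1]<130)&(im[...,2]<130);w=box&(im.min(-1)>120)
Q=g(top);(c,r)=cv2.minEnclosingCircle((Q*1000).astype(np.float32));print("cap",c,r)
n=cv2.connectedComponents(w.astype(np.uint8))[1]
m=n==n[93+313//3,191+450//3];q=g(m&box);print(m.sum(),q.mean(0))
s=cv2.fitLine(q.astype(np.float32),cv2.DIST_L2,0,1e-5,1e-5).ravel();print("line",s,np.degrees(np.arctan2(s[1],s[0])))
dd=q.mean(0)-np.array(c)/1000;print("c->stripe",np.degrees(np.arctan2(dd[1],dd[0])),np.hypot(*dd))
E
```

```text
cap (589.0192260742188, -110.18309020996094) 30.72330093383789
3238 [ 0.59357582 -0.10967172]
line [ 0.02638077  0.99965197  0.59357584 -0.10967172] 88.48831
c->stripe 6.403360538846082 0.004585195419194081
```

```bash
python3 - <<'E'
from h import *
a=np.load("w1.npz");im,T,K=a["im"].astype(int),a["T"],a["K"]
f=lambda x,y:wz(T,K,191+x/3,93+y/3,.099)[:2]
p,q=f(410,304),f(487,321);print(p,q,np.degrees(np.arctan2(*(q-p)[::-1])))
c=np.array([.589,-.1102])
Q=np.array([wz(T,K,u,v,.099)[:2] for v,u in zip(*np.nonzero(im.min(-1)>120)) if 150<v<230 and 285<u<365]);Q=Q[np.hypot(*(Q-c).T)<.0265]
s=cv2.fitLine(Q.astype(np.float32),cv2.DIST_L2,0,1e-5,1e-5).ravel();print(len(Q),s,np.degrees(np.arctan2(s[1],s[0])));d=Q.mean(0)-c;print(np.degrees(np.arctan2(*d[::-1])))
go(.589,-.110,.11,77.5)
E
```

```text
[ 0.59324611 -0.11369674] [ 0.61550564 -0.12402065] -24.881750513900784
155 [ 0.9075485  -0.41994733  0.6024871  -0.11750563] -24.83126
-28.443382889427383
at [ 0.5887 -0.107   0.2296] [-1.7992e+02  4.0000e-02  7.8140e+01] t 2.15 j [-27.0, 15.0, 40.0, 93.0, -10.0, 75.0, 3.0]
offset [-0.0028, 0.0011, 0.1196] twist [-0.08, 0.04, 0.64]
```

Scaled: 0.07 m / 0.8 = 0.0875, 0.06 m / 0.8 = 0.075, 13 degrees / 90 = 0.1444.

Request:
drive_tool:
  targets:
    - {"gripper": 0.085, "twist": [0, 0, 0.0556], "offset": [-0.0025, 0, 0.025]}
    - {"gripper": 0.085, "twist": [0, 0, 0.1111], "offset": [-0.0038, 0.0013, 0.05]}
    - {"gripper": 0.085, "twist": [0, 0, 0.1444], "offset": [-0.0038, 0.0013, 0.075]}
    - {"gripper": 0.085, "twist": [0, 0, 0.1444], "offset": [-0.0038, 0.0013, 0.0875]}
    - {"gripper": 0.085, "twist": [0, 0, 0.1444], "offset": [-0.0038, 0.0013, 0.0875]}
    - {"gripper": 0.085, "twist": [0, 0, 0.1444], "offset": [-0.0038, 0.0013, 0.0875]}
    - {"gripper": 0.085, "twist": [0, 0, 0.1444], "offset": [-0.0038, 0.0013, 0.0875]}

```text
time_s: 2.73
ee_pos: [0.59, -0.1092, 0.1616]
ee_rot: [179.9, -0.1, 65.3]
force: [-0.1, -0.1, 0.1]
opening: 0.0848
finger_force: 0.0
```

```bash
cat > cap.py <<'E'
from h import *
im,d,T,K=wrist();a=im.astype(int)
c0=np.array([.589,-.110]);u0,v0=wp(T,K,[*c0,.099])
top=(a[...,0]>200)&(a[...,1]<130)&(a[...,2]<130)
Q=np.array([wz(T,K,u,v,.099)[:2] for v,u in zip(*np.nonzero(top))]);Q=Q[np.hypot(*(Q-c0).T)<.045]
(c,r)=cv2.minEnclosingCircle((Q*1000).astype(np.float32));print("cap",c,r);c=np.array(c)/1000
Q=np.array([wz(T,K,u,v,.099)[:2] for v,u in zip(*np.nonzero(a.min(-1)>120))]);Q=Q[np.hypot(*(Q-c).T)<.0265]
s=cv2.fitLine(Q.astype(np.float32),cv2.DIST_L2,0,1e-5,1e-5).ravel();y=np.degrees(np.arctan2(s[1],s[0]));print(len(Q),"yaw",y)
n=np.array([-s[1],s[0]]);print("line offset from centre mm",1000*n@(Q.mean(0)-c),"normal",n)
rel=(np.append(c,.099)-T[:3,3]);print("cap z",1000*(T[2,3]+0),"depth",d[int(v0),int(u0)])
cv2.imwrite("pics/w2.png",im[:,:,::-1]);np.savez("w2.npz",im=im,T=T,K=K)
go(c[0],c[1],.085,y+90)
E
python3 cap.py
```

```text
cap (589.6464233398438, -109.62077331542969) 31.492164611816406
245 yaw -23.745878
line offset from centre mm -2.06971569904067 normal [0.40268084 0.9153404 ]
cap z 305.55417209964077 depth 0.21856576
at [ 0.5901 -0.1094  0.1618] [ 1.799e+02 -6.000e-02  6.530e+01] t 2.78 j [-27.0, 19.0, 41.0, 98.0, -13.0, 68.0, -7.0]
offset [-0.0005, -0.0004, 0.0768] twist [0.1, -0.06, -0.95]
```

View pics/w2.png

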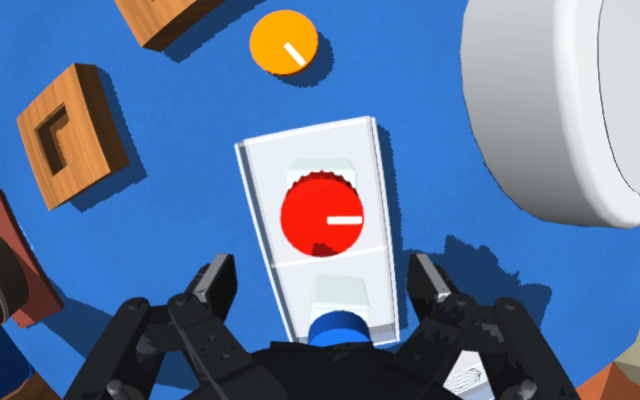

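The red cap disc is at about (322,215) with its stripe along v=219, the blue cap is at (340,330), and the tray is clear of the fingers. I'll fit only the near edge, leaving out the serrated far rim, and check it against the stripe.

```bash
python3 - <<'E'
from h import *
from scipy.optimize import least_squares
a=np.load("w2.npz");im,T,K=a["im"].astype(int),a["T"],a["K"]
m=((im[...,0]>95)&(im[...,1]<80)&(im[...,2]<80)).astype(np.uint8)
m[:165]=0;m[265:]=0;m[:,:270]=0;m[:,375:]=0
w=(im.min(-1)>120);w[:212]=0;w[226:]=0;w[:,:325]=0;w[:,365:]=0
cn=max(cv2.findContours(m|w.astype(np.uint8),0,cv2.CHAIN_APPROX_NONE)[0],key=cv2.contourArea)[:,0]
print("ext",cn.min(0),cn.max(0))
for lim in(205,215,225):
    e=cn[cn[:,1]>lim]
    def f(p,z=None):
        z=.099 if z is None else z
        return [np.hypot(*(wz(T,K,u,v,z)[:2]-p[:2]))-p[2] for u,v in e]
    s=least_squares(lambda p:f(p),[.589,-.11,.03],loss='soft_l1',f_scale=.0005);print(lim,s.x,np.std(s.fun))
v,u=np.nonzero(w);print("stripe rows",v.mean(),u.min(),u.max())
E
```

```text
ext [281 171] [364 256]
205 [ 0.58957784 -0.11090621  0.02952393] 0.00038988718846710786
215 [ 0.58955838 -0.11089596  0.02952215] 0.00038548054383597273
225 [ 0.58920476 -0.11115947  0.02921109] 0.00024270451337438418
stripe rows 219.48797250859107 327 364
```

Scaled: 0.094 m / 0.8 = 0.1175, 0.085 m / 0.8 = 0.1063, -0.7 degrees / 90 = -0.0078.

Request:
drive_tool:
  targets:
    - {"gripper": 0.085, "twist": [0, 0, -0.0078], "offset": [-0.0025, 0, 0.025]}
    - {"gripper": 0.085, "twist": [0, 0, -0.0078], "offset": [-0.0025, 0, 0.0563]}
    - {"gripper": 0.085, "twist": [0, 0, -0.0078], "offset": [-0.0025, 0, 0.0875]}
    - {"gripper": 0.085, "twist": [0, 0, -0.0078], "offset": [-0.0025, 0, 0.1063]}
    - {"gripper": 0.085, "twist": [0, 0, -0.0078], "offset": [-0.0025, 0, 0.1175]}
    - {"gripper": 0.085, "twist": [0, 0, -0.0078], "offset": [-0.0025, 0, 0.1175]}
    - {"gripper": 0.085, "twist": [0, 0, -0.0078], "offset": [-0.0025, 0, 0.1175]}

```text
time_s: 3.37
ee_pos: [0.5891, -0.1116, 0.0672]
ee_rot: [180.0, -0.0, 65.9]
force: [0.1, 1.0, -0.1]
opening: 0.0849
finger_force: 0.0
```

Request:
drive_tool:
  targets:
    - {"gripper": 0.07, "twist": [0, 0, 0], "offset": [0, 0, 0]}
    - {"gripper": 0.06, "twist": [0, 0, 0], "offset": [0, 0, 0]}
    - {"gripper": 0.05, "twist": [0, 0, 0], "offset": [0, 0, 0]}
    - {"gripper": 0.04, "twist": [0, 0, 0], "offset": [0, 0, 0]}
    - {"gripper": 0.04, "twist": [0, 0, 0], "offset": [0, 0, 0]}
    - {"gripper": 0.04, "twist": [0, 0, 0], "offset": [0, 0, 0]}
    - {"gripper": 0.04, "twist": [0, 0, 0], "offset": [0, 0, 0]}
    - {"gripper": 0.04, "twist": [0, 0, 0], "offset": [0, 0, 0]}
  force: 80

```text
time_s: 4.03
ee_pos: [0.5894, -0.1116, 0.0682]
ee_rot: [179.9, -0.1, 65.9]
force: [-3.8, 1.5, 9.6]
opening: 0.058
finger_force: 83.2
```

Scaled: -0.09 m / 0.8 = -0.1125, -0.08 m / 0.8 = -0.1.

Request:
drive_tool:
  targets:
    - {"gripper": 0.04, "twist": [0, 0, 0], "offset": [0, 0, -0.0125]}
    - {"gripper": 0.04, "twist": [0, 0, 0], "offset": [0, 0, -0.0313]}
    - {"gripper": 0.04, "twist": [0, 0, 0], "offset": [0, 0, -0.0563]}
    - {"gripper": 0.04, "twist": [0, 0, 0], "offset": [0, 0, -0.0813]}
    - {"gripper": 0.04, "twist": [0, 0, 0], "offset": [0, 0, -0.1]}
    - {"gripper": 0.04, "twist": [0, 0, 0], "offset": [0, 0, -0.1125]}
    - {"gripper": 0.04, "twist": [0, 0, 0], "offset": [0, 0, -0.1125]}
    - {"gripper": 0.04, "twist": [0, 0, 0], "offset": [0, 0, -0.1125]}

```text
time_s: 4.7
ee_pos: [0.5885, -0.1113, 0.1565]
ee_rot: [180.0, -0.0, 65.9]
force: [0.4, 0.4, -3.6]
opening: 0.058
finger_force: 85.9
```

```bash
python3 - <<'E'
from h import *
s=ctrl.state();print(s['force'].round(1),s['torque'].round(2),s['opening'],s['finger_force']);go(.47,.09,.17,98.1)
im,d,T,K=wrist();cv2.imwrite("pics/w3.png",im[:,:,::-1])
E
```

```text
[ 0.4  0.4 -3.6] [-0.07  0.06  0.02] 0.057993146871439805 85.93028783798218
at [ 0.5885 -0.1113  0.1565] [ 1.7998e+02 -3.0000e-02  6.5910e+01] t 4.7 j [-27.0, 19.0, 41.0, 99.0, -14.0, 67.0, -6.0]
offset [0.1354, -0.1904, -0.0135] twist [0.03, -0.02, -32.19]
```

View pics/w3.png

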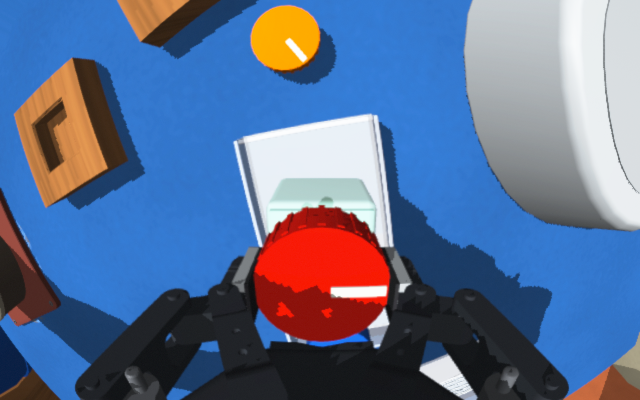

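The jar hangs from the cap at (322,285), stripe at v=292, and the sensed weight of about 3.6 N agrees. The block at the top is where I move next, to a viewing position just short of it.

Scaled: 0.137 m / 0.8 = 0.1713, -0.087 m / 0.8 = -0.1088, -32 degrees / 90 = -0.3556.

Request:
drive_tool:
  targets:
    - {"gripper": 0.04, "twist": [0, 0, -0.0444], "offset": [0.0175, -0.01, -0.0075]}
    - {"gripper": 0.04, "twist": [0, 0, -0.1], "offset": [0.045, -0.0275, -0.015]}
    - {"gripper": 0.04, "twist": [0, 0, -0.1556], "offset": [0.075, -0.0475, -0.025]}
    - {"gripper": 0.04, "twist": [0, 0, -0.2222], "offset": [0.1075, -0.0688, -0.025]}
    - {"gripper": 0.04, "twist": [0, 0, -0.2778], "offset": [0.1375, -0.0875, -0.025]}
    - {"gripper": 0.04, "twist": [0, 0, -0.3333], "offset": [0.16, -0.1013, -0.025]}
    - {"gripper": 0.04, "twist": [0, 0, -0.3556], "offset": [0.1713, -0.1088, -0.025]}
    - {"gripper": 0.04, "twist": [0, 0, -0.3556], "offset": [0.1713, -0.1088, -0.025]}
    - {"gripper": 0.04, "twist": [0, 0, -0.3556], "offset": [0.1713, -0.1088, -0.025]}
    - {"gripper": 0.04, "twist": [0, 0, -0.3556], "offset": [0.1713, -0.1088, -0.025]}
    - {"gripper": 0.04, "twist": [0, 0, -0.3556], "offset": [0.1713, -0.1088, -0.025]}

```text
time_s: 5.67
ee_pos: [0.5651, 0.0471, 0.1761]
ee_rot: [-180.0, 0.0, 97.7]
force: [0.2, -1.0, -3.7]
opening: 0.0576
finger_force: 86.2
```

```bash
python3 - <<'E'
from h import *
im,d,T,K=wrist();cv2.imwrite("pics/w4.png",cv2.resize(im[0:300,120:520,::-1],None,fx=2,fy=2,interpolation=cv2.INTER_CUBIC));np.savez("w4.npz",im=im,T=T,K=K,d=d)
a=im.astype(int);s=ctrl.state();zt=s['ee_pos'][2]+.0308
w=(a.min(-1)>150);w[:270]=0;w[315:]=0;w[:,:325]=0;w[:,400:]=0
c=wz(T,K,*wp(T,K,[s['ee_pos'][0],s['ee_pos'][1],zt]),zt)[:2]
Q=np.array([wz(T,K,u,v,zt)[:2] for v,u in zip(*np.nonzero(w))]);Q=Q[np.hypot(*(Q-c).T)<.0265]
l=cv2.fitLine(Q.astype(np.float32),cv2.DIST_L2,0,1e-5,1e-5).ravel();print(len(Q),"stripe yaw",np.degrees(np.arctan2(l[1],l[0])),"ends",1000*(Q@l[:2]-c@l[:2]).min())
n=np.array([-l[1],l[0]]);print("off tool x mm",1000*n@(Q.mean(0)-c),"n",n)
go(.5515,.165,.17,98)
print("pred block centre px",wp(T,K,[.5515,.165,.04]))
E
```

```text
575 stripe yaw 8.198726 ends 4.03864439323276
off tool x mm -1.0480732429440724 n [-0.14260691  0.9897794 ]
at [0.5651 0.0473 0.1762] [-1.7999e+02  4.0000e-02  9.7700e+01] t 5.72 j [-38.0, 13.0, 33.0, 101.0, -7.0, 68.0, 5.0]
offset [0.1184, 0.0022, 0.0061] twist [-0.01, 0.04, -0.3]
pred block centre px [324.12831503  60.24556363]
```

View pics/w4.png

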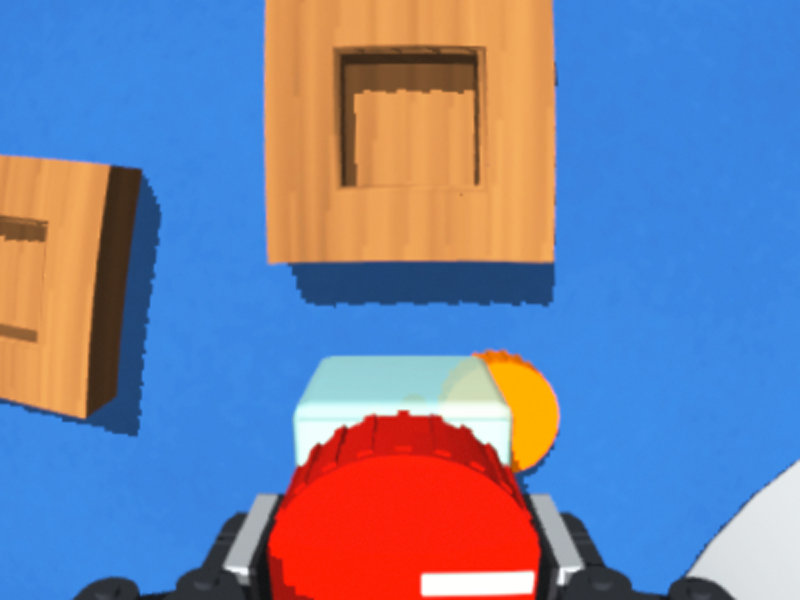

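The crop shows the brace recess, with chamfer corners about (334,46), (486,46), (488,188), (336,188) and the block's near edge from (269,263) to (554,262). The held jar is square to it, and the stripe is at (478,583).

```bash
python3 - <<'E'
from h import *
a=np.load("w4.npz");T,K,d=a["T"],a["K"],a["d"]
f=lambda x,y,z=.04:wz(T,K,120+x/2,y/2,z)[:2]
R=np.array([f(334,46),f(486,46),f(488,188),f(336,188)]);print("recess",R.mean(0),[np.hypot(*(R[i]-R[i-1])).round(4) for i in range(4)],[np.degrees(np.arctan2(*(R[i]-R[i-1])[::-1])).round(1) for i in range(4)])
p,q=f(269,263),f(554,262);e=(q-p)/np.hypot(*(q-p));n=np.array([-e[1],e[0]]);print("edge",np.hypot(*(q-p)),np.degrees(np.arctan2(e[1],e[0])),"centre",(p+q)/2+.065*n)
p2,q2=f(265,60),f(556,60);print("width",np.hypot(*(q2-p2)))
for c in(p,q):pass
for (A,B) in ((p,p2),(q,q2)):print("side yaw",np.degrees(np.arctan2(*(B-A)[::-1])))
E
```

```text
recess [0.55238393 0.1680109 ] [np.float64(0.0664), np.float64(0.0678), np.float64(0.0665), np.float64(0.0677)] [np.float64(98.5), np.float64(7.9), np.float64(-81.6), np.float64(-172.1)]
edge 0.13032518423828623 8.009871749159442 centre [0.5525909  0.16675385]
width 0.13127499211346585
side yaw 98.27345986420022
side yaw 97.6993932818017
```

Scaled: 0.121 m / 0.8 = 0.1513, 0.045 m / 0.8 = 0.0563.

Request:
drive_tool:
  targets:
    - {"gripper": 0.04, "twist": [0, 0, 0], "offset": [0.0188, 0, 0]}
    - {"gripper": 0.04, "twist": [0, 0, 0], "offset": [0.05, 0.0013, 0]}
    - {"gripper": 0.04, "twist": [0, 0, 0], "offset": [0.0813, 0.0025, 0.0125]}
    - {"gripper": 0.04, "twist": [0, 0, 0], "offset": [0.1125, 0.0038, 0.025]}
    - {"gripper": 0.04, "twist": [0, 0, 0], "offset": [0.1375, 0.0038, 0.0438]}
    - {"gripper": 0.04, "twist": [0, 0, 0], "offset": [0.1513, 0.0038, 0.0563]}
    - {"gripper": 0.04, "twist": [0, 0, 0], "offset": [0.1513, 0.0038, 0.0688]}
    - {"gripper": 0.04, "twist": [0, 0, 0], "offset": [0.1513, 0.0038, 0.075]}
    - {"gripper": 0.04, "twist": [0, 0, 0], "offset": [0.1513, 0.0038, 0.075]}
    - {"gripper": 0.04, "twist": [0, 0, 0], "offset": [0.1513, 0.0038, 0.075]}
    - {"gripper": 0.04, "twist": [0, 0, 0], "offset": [0.1513, 0.0038, 0.075]}

```text
time_s: 6.63
ee_pos: [0.5521, 0.168, 0.1171]
ee_rot: [179.9, 0.0, 97.8]
force: [0.5, 0.1, -2.2]
opening: 0.0578
finger_force: 86.1
```

```bash
python3 -c "
from h import *
go(.552,.168,.1,98)
im,d,T,K=wrist();cv2.imwrite('pics/w5.png',cv2.resize(im[100:300,190:450,::-1],None,fx=3,fy=3,interpolation=cv2.INTER_CUBIC))"
```

```text
at [0.5521 0.168  0.1171] [1.7994e+02 1.0000e-02 9.7770e+01] t 6.63 j [-45.0, 17.0, 28.0, 103.0, -9.0, 62.0, -6.0]
offset [0.0, -0.0002, 0.0171] twist [0.06, 0.01, -0.23]
```

View pics/w5.png

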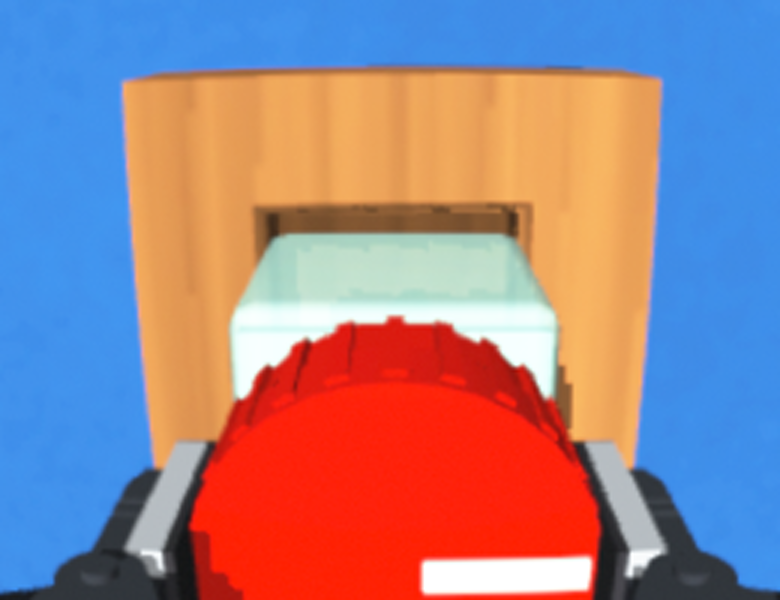

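The jar centreline (crop x≈395) lines up with the recess (255–531, middle 393). Lowering slowly.

Scaled: 0.02 m / 0.8 = 0.025, 0.017 m / 0.8 = 0.0213.

Request:
drive_tool:
  targets:
    - {"gripper": 0.04, "twist": [0, 0, 0], "offset": [0, 0, 0.0075]}
    - {"gripper": 0.04, "twist": [0, 0, 0], "offset": [0, 0, 0.0138]}
    - {"gripper": 0.04, "twist": [0, 0, 0], "offset": [0, 0, 0.0175]}
    - {"gripper": 0.04, "twist": [0, 0, 0], "offset": [0, 0, 0.0213]}
    - {"gripper": 0.04, "twist": [0, 0, 0], "offset": [0, 0, 0.025]}

```text
time_s: 7.1
ee_pos: [0.5533, 0.1668, 0.0995]
ee_rot: [179.8, 0.1, 97.8]
force: [-13.6, -19.6, 54.2]
opening: 0.0578
finger_force: 91.2
```

Scaled: 0.011 m / 0.8 = 0.0138, 0.009 m / 0.8 = 0.0113.

Request:
drive_tool:
  targets:
    - {"gripper": 0.04, "twist": [0, 0, 0], "offset": [0, 0, 0.0038]}
    - {"gripper": 0.04, "twist": [0, 0, 0], "offset": [0, 0, 0.0075]}
    - {"gripper": 0.04, "twist": [0, 0, 0], "offset": [0, 0, 0.0113]}
    - {"gripper": 0.04, "twist": [0, 0, 0], "offset": [0, 0, 0.0138]}

```text
time_s: 7.43
ee_pos: [0.5523, 0.1681, 0.086]
ee_rot: [179.9, 0.0, 97.8]
force: [-4.4, -6.9, 21.0]
opening: 0.0574
finger_force: 86.3
```

It touched the chamfer and slid in. I'll ease about 1 mm toward the side force and finish seating.

Scaled: 0.007 m / 0.8 = 0.0088, -0.001 m / 0.8 = -0.0013.

Request:
drive_tool:
  targets:
    - {"gripper": 0.04, "twist": [0, 0, 0], "offset": [-0.0013, -0.0006, 0]}
    - {"gripper": 0.04, "twist": [0, 0, 0], "offset": [-0.0013, -0.0006, 0.0025]}
    - {"gripper": 0.04, "twist": [0, 0, 0], "offset": [-0.0013, -0.0006, 0.005]}
    - {"gripper": 0.04, "twist": [0, 0, 0], "offset": [-0.0013, -0.0006, 0.0075]}
    - {"gripper": 0.04, "twist": [0, 0, 0], "offset": [-0.0013, -0.0006, 0.0088]}
    - {"gripper": 0.04, "twist": [0, 0, 0], "offset": [-0.0013, -0.0006, 0.0088]}

```text
time_s: 7.93
ee_pos: [0.5522, 0.1685, 0.083]
ee_rot: [179.9, -0.1, 97.9]
force: [-17.0, -5.5, 48.0]
opening: 0.0576
finger_force: 90.3
```

Scaled: -0.003 m / 0.8 = -0.0038, -0.002 m / 0.8 = -0.0025.

Request:
drive_tool:
  targets:
    - {"gripper": 0.04, "twist": [0, 0, 0], "offset": [0, 0, -0.0025]}
    - {"gripper": 0.04, "twist": [0, 0, 0], "offset": [0, 0, -0.0038]}
    - {"gripper": 0.04, "twist": [0, 0, 0], "offset": [0, 0, -0.0038]}

```text
time_s: 8.18
ee_pos: [0.5522, 0.1684, 0.0843]
ee_rot: [179.9, -0.1, 97.9]
force: [-8.7, -4.4, 25.7]
opening: 0.0573
finger_force: 87.9
```

```bash
python3 - <<'E'
from h import *
im,d,T,K=wrist();go(.552,.168,.08,98);z0=ctrl.state()['ee_pos'][2]
def z(u,v,d):
    x=(u-K[0,2])/K[0,0];y=(v-K[1,2])/K[1,1];r=np.hypot(x,y);k=np.sinc(r/np.pi);c=np.array([x*k,-y*k,-np.cos(r)])
    return (T@np.append(c*d/np.cos(r),1))[2]
zz=[z(u,v,d[v,u]) for v in range(240,280,4) for u in range(290,350,5)];print("wrist cap top z",np.median(zz),np.median(zz)-z0)
a=np.load("w4.npz");T,d4=a["T"],a["d"];zz=[z(u,v,d4[v,u]) for v in range(240,280,4) for u in range(290,350,5)];print("before",np.median(zz)-.1761)
im,d=ctrl.camera("top");P=cloud("top",d);c=[(im[...,0]>150)&(im[...,1]<90)&(P[...,2]>.06)&(np.hypot(P[...,0]-.552,P[...,1]-.168)<.05)];print("top cap z",np.median(P[c[0]][:,2]) if c[0].any() else None,c[0].sum())
im,d=ctrl.camera("scene");P=cloud("scene",d);c=(im[...,0]>130)&(im[...,1]<70)&(P[...,2]>.06)&(np.hypot(P[...,0]-.552,P[...,1]-.168)<.06);q=P[c];print("scene",c.sum(),np.percentile(q[:,2],[50,90,98]) if c.any() else 0)
E
```

```text
at [0.5522 0.1684 0.0842] [ 1.7986e+02 -8.0000e-02  9.7890e+01] t 8.23 j [-45.0, 19.0, 28.0, 105.0, -10.0, 58.0, -5.0]
offset [-0.0004, -0.0002, 0.0042] twist [0.14, -0.08, -0.11]
wrist cap top z 0.10961165436799472 0.025402433081114867
before 0.03183419198695828
top cap z 0.4925092822135362 229
scene 159 [0.10686667 0.10972596 0.11190778]
```

```bash
python3 - <<'E'
from h import *
a=np.load("w4.npz");b=wrist();np.savez("w6.npz",im=b[0],d=b[1],T=b[2],K=b[3])
for n,im,d in(("w4",a["im"],a["d"]),("now",b[0],b[1])):
    w=(im.min(-1)>150);w[:265]=0;w[320:]=0;w[:,:322]=0;w[:,395:]=0
    v,u=np.nonzero(w);print(n,"stripe",v.mean(),v.min(),v.max(),u.min(),u.max(),"depth",[round(float(d[y,x]),4) for y,x in((250,320),(262,320),(275,320),(285,310),(291,350))])
    r=(im[...,0]>200)&(im[...,1]<90);r[:,:200]=0;r[:,450:]=0
    print("red width rows",[(y,np.nonzero(r[y])[0].min(),np.nonzero(r[y])[0].max()) for y in(250,262,275,285)])
    print("jar depth col 322",[round(float(d[y,322]),3) for y in range(150,250,8)])
E
```

```text
w4 stripe 292.5427286356822 265 319 331 394 depth [0.1232, 0.1253, 0.1277, 0.1279, 0.1289]
red width rows [(250, np.int64(265), np.int64(377)), (262, np.int64(258), np.int64(384)), (275, np.int64(255), np.int64(389)), (285, np.int64(261), np.int64(388))]
jar depth col 322 [0.316, 0.32, 0.323, 0.326, 0.196, 0.176, 0.161, 0.143, 0.134, 0.124, 0.121, 0.123, 0.123]
now stripe 283.03660565723794 265 289 330 394 depth [0.1313, 0.1317, 0.1342, 0.1361, 0.1385]
red width rows [(250, np.int64(261), np.int64(380)), (262, np.int64(258), np.int64(384)), (275, np.int64(262), np.int64(385)), (285, np.int64(268), np.int64(384))]
jar depth col 322 [0.186, 0.187, 0.189, 0.191, 0.195, 0.175, 0.162, 0.144, 0.135, 0.126, 0.129, 0.129, 0.129]
```

```bash
python3 - <<'E'
from h import *
a=np.load("w4.npz");b=np.load("w6.npz")
f=lambda im:cv2.resize(im[130:310,220:420,::-1],None,fx=2,fy=3,interpolation=cv2.INTER_CUBIC)
cv2.imwrite("pics/w6.png",np.hstack([f(a["im"]),f(b["im"])]))
E
```

```text
(no output)
```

View pics/w6.png

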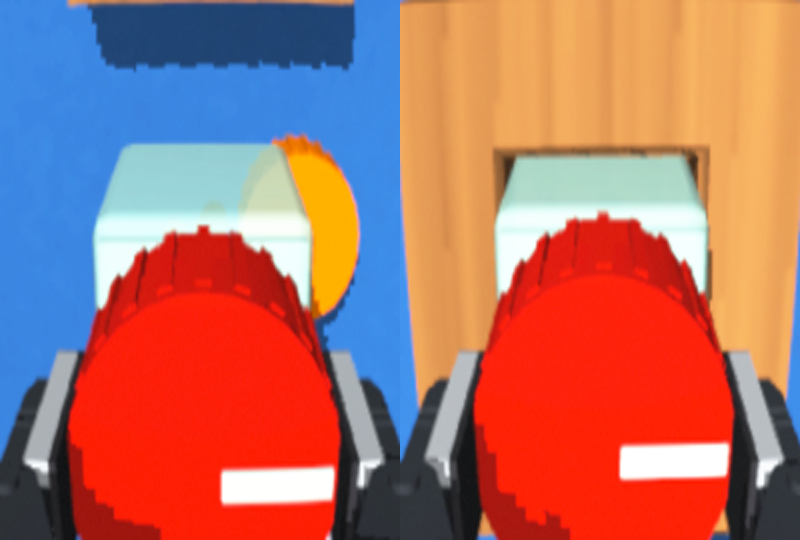

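The left half is before and the right is now. The cap sits lower in the grip, with its stripe up about 8 px, and it may have tilted. I'll fit the top plane to find out.

```bash
cat >> h.py <<'E'
def wcloud(d,T,K):
    v,u=np.mgrid[0:d.shape[0],0:d.shape[1]];x=(u-K[0,2])/K[0,0];y=(v-K[1,2])/K[1,1];r=np.hypot(x,y)+1e-9;k=np.tan(r)/r
    return np.stack([x*k*d,-y*k*d,-d,np.ones_like(d)],-1)@T.T
def plane(P):
    c=np.median(P,0)
    for t in(.006,.003,.002):
        n=np.linalg.svd(P-c,full_matrices=False)[2][2];n*=np.sign(n[2]);e=(P-c)@n;P=P[abs(e)<t];c=P.mean(0)
    return c,n,len(P)
def captop(im,d,T,K):
    a=im.astype(int);m=(a[...,0]>235)&(a[...,1]<60)&(d>.1)&(d<.2);P=wcloud(d,T,K)[m][:,:3]
    c,n,k=plane(P);ex=T[:3,1];ex=ex/np.linalg.norm(ex)
    return c.round(4),n.round(3),k
E
python3 - <<'E'
from h import *
for f in("w4.npz","w6.npz"):
    a=np.load(f);P=captop(a["im"],a["d"],a["T"],a["K"]);print(f,*P)
    W=wcloud(a["d"],a["T"],a["K"]);print("shoulder/jar pts",[W[v,u,:3].round(3).tolist() for v,u in((190,322),(197,322),(202,290),(203,322))])
E
```

```text
w4.npz [0.5647 0.0561 0.208 ] [0.002 0.001 1.   ] 8873
shoulder/jar pts [[0.561, 0.076, 0.15], [0.561, 0.076, 0.164], [0.545, 0.073, 0.17], [0.562, 0.075, 0.17]]
w6.npz [0.5518 0.1754 0.1093] [ 0.006 -0.01   1.   ] 8901
shoulder/jar pts [[0.548, 0.198, 0.059], [0.548, 0.197, 0.071], [0.532, 0.194, 0.076], [0.548, 0.199, 0.088]]
```

```bash
python3 - <<'E'
from h import *
for f,z0,b in(("w4.npz",.1761,(268,278,362,372)),("w6.npz",.0842,(270,280,360,370))):
    a=np.load(f);W=wcloud(a["d"],a["T"],a["K"]);print(f)
    for u in (272,276,280,362,366):print(u,[round(float(W[v,u,2]-z0),4) for v in range(194,228,3)])
    m=(W[...,2]<.043)&(W[...,2]>.03)&(np.hypot(W[...,0]-.552,W[...,1]-.167)<.07);print("block top z",np.median(W[m][:,2]) if m.any() else 0)
E
```

```text
w4.npz
272 [-0.1753, -0.0173, -0.0092, -0.0056, -0.0046, -0.0022, 0.0013, 0.0003, 0.0006, 0.0014, 0.0007, 0.0001]
276 [-0.0192, -0.0135, -0.0085, -0.0058, -0.0044, -0.0019, 0.0013, 0.0014, 0.0006, 0.0007, 0.0075, 0.0124]
280 [-0.0183, -0.0133, -0.007, -0.0062, -0.0037, -0.0022, 0.0008, 0.0013, 0.0006, 0.0007, 0.0084, 0.0115]
362 [-0.0179, -0.0131, -0.0082, -0.0061, -0.0039, -0.0036, 0.0009, -0.0005, 0.001, 0.0011, 0.008, 0.0128]
366 [-0.0182, -0.0138, -0.0074, -0.0064, -0.0048, -0.0026, 0.001, 0.0009, 0.0005, 0.0007, 0.0099, 0.0134]
block top z 0.041181392163558206
w6.npz
272 [-0.0229, -0.0172, -0.011, -0.0082, -0.0051, -0.0035, -0.0035, -0.0035, -0.0033, -0.0054, -0.0032, -0.0037]
276 [-0.0204, -0.0134, -0.0097, -0.0082, -0.0061, -0.0028, -0.0034, -0.0028, -0.0043, 0.0011, 0.01, 0.0137]
280 [-0.0177, -0.0129, -0.01, -0.0095, -0.0055, -0.0032, -0.0037, -0.0039, 0.0022, 0.0055, 0.0096, 0.0159]
362 [-0.0175, -0.0142, -0.0094, -0.0098, -0.0068, -0.0034, -0.0047, -0.0046, 0.0006, 0.0034, 0.0122, 0.0157]
366 [-0.0197, -0.0128, -0.0115, -0.0089, -0.0054, -0.0034, -0.0043, -0.0049, -0.0041, 0.0017, 0.0091, 0.0125]
block top z 0.04113880181494632
```

The shoulder is at z≈0.080, against 0.079 if seated, and the cap is level, so the jar is fully seated. The cap slid about 6 mm in the pads, so I'll release, lower and regrip more firmly.

Request:
drive_tool:
  targets:
    - {"gripper": 0.085, "twist": [0, 0, 0], "offset": [0, 0, 0]}
    - {"gripper": 0.085, "twist": [0, 0, 0], "offset": [0, 0, 0]}
    - {"gripper": 0.085, "twist": [0, 0, 0], "offset": [0, 0, 0]}
    - {"gripper": 0.085, "twist": [0, 0, 0], "offset": [0, 0, 0]}
    - {"gripper": 0.085, "twist": [0, 0, 0], "offset": [0, 0, 0]}

```text
time_s: 8.8
ee_pos: [0.5508, 0.1683, 0.081]
ee_rot: [-180.0, 0.0, 97.9]
force: [-0.8, -0.4, -0.4]
opening: 0.0848
finger_force: 0.0
```

```bash
python3 - <<'E'
from h import *
from scipy.optimize import least_squares
s=ctrl.state();im,d,T,K=wrist();print(s['force'].round(1),s['opening']);print(captop(im,d,T,K))
zt=.111;a=im.astype(int);c=s['ee_pos'][:2]
Q=np.array([wz(T,K,u,v,zt)[:2] for v,u in zip(*np.nonzero(a.min(-1)>170))]);Q=Q[np.hypot(*(Q-c).T)<.0265]
R=Ro.from_euler('xyz',s['ee_rot'],degrees=True).inv();q=R.apply(np.c_[Q-c,0*Q[:,0]]);l=cv2.fitLine(q[:,:2].astype(np.float32),cv2.DIST_HUBER,0,1e-5,1e-5).ravel()
print("stripe tool xy mm",np.median(q,0)*1000,len(q),"angle to tool y",np.degrees(np.arctan2(l[0],l[1])))
go(c[0],c[1],.078,s['ee_rot'][2])
E
```

```text
[-0.8 -0.4 -0.4] 0.08478173516703998
(array([0.5496, 0.1752, 0.1113]), array([-0.001,  0.001,  1.   ]), 9678)
stripe tool xy mm [-3.94200253e-01  1.51789364e+01 -6.87241237e-03] 539 angle to tool y 179.01279
at [0.5509 0.1683 0.081 ] [-1.7998e+02  2.0000e-02  9.7900e+01] t 8.85 j [-45.0, 19.0, 28.0, 105.0, -10.0, 58.0, -5.0]
offset [0.0, -0.0, 0.003] twist [-0.02, 0.02, -0.0]
```

The cap top reads 0.111, level, so the jar is seated and closed. Lowering 3 mm and gripping at 120 N.

Scaled: 0.003 m / 0.8 = 0.0038, -0.0005 m / 0.8 = -0.0006.

Request:
drive_tool:
  targets:
    - {"gripper": 0.085, "twist": [0, 0, 0], "offset": [-0.0006, 0, 0.0038]}
    - {"gripper": 0.04, "twist": [0, 0, 0], "offset": [-0.0006, 0, 0.0038]}
    - {"gripper": 0.04, "twist": [0, 0, 0], "offset": [-0.0006, 0, 0.0038]}
    - {"gripper": 0.04, "twist": [0, 0, 0], "offset": [-0.0006, 0, 0.0038]}
    - {"gripper": 0.04, "twist": [0, 0, 0], "offset": [-0.0006, 0, 0.0038]}
    - {"gripper": 0.04, "twist": [0, 0, 0], "offset": [-0.0006, 0, 0.0038]}
    - {"gripper": 0.04, "twist": [0, 0, 0], "offset": [-0.0006, 0, 0.0038]}
    - {"gripper": 0.04, "twist": [0, 0, 0], "offset": [-0.0006, 0, 0.0038]}
  force: 120

```text
time_s: 9.52
ee_pos: [0.5513, 0.1678, 0.0787]
ee_rot: [180.0, -0.0, 97.9]
force: [-1.3, -1.6, 5.2]
opening: 0.0569
finger_force: 126.3
```

Scaled: -20 degrees / 90 = -0.2222.

Request:
drive_tool:
  targets:
    - {"gripper": 0.04, "twist": [0, 0, -0.0444], "offset": [0, 0, 0]}
    - {"gripper": 0.04, "twist": [0, 0, -0.0889], "offset": [0, 0, 0]}
    - {"gripper": 0.04, "twist": [0, 0, -0.1333], "offset": [0, 0, 0]}
    - {"gripper": 0.04, "twist": [0, 0, -0.1778], "offset": [0, 0, 0]}
    - {"gripper": 0.04, "twist": [0, 0, -0.2222], "offset": [0, 0, 0]}
    - {"gripper": 0.04, "twist": [0, 0, -0.2222], "offset": [0, 0, 0]}

```text
time_s: 10.02
ee_pos: [0.5514, 0.168, 0.0787]
ee_rot: [179.9, -0.0, 118.1]
force: [-1.0, 0.5, 5.0]
opening: 0.0573
finger_force: 126.3
```

```bash
python3 - <<'E'
from h import *
s=ctrl.state();print(s['force'].round(1),s['torque'].round(2),s['joints'].round(0),s['ee_rot'].round(1))
im,d,T,K=wrist();print(captop(im,d,T,K))
c=s['ee_pos'][:2];a=im.astype(int);Q=np.array([wz(T,K,u,v,.11)[:2] for v,u in zip(*np.nonzero(a.min(-1)>170))]);Q=Q[np.hypot(*(Q-c).T)<.026]
l=cv2.fitLine(Q.astype(np.float32),cv2.DIST_HUBER,0,1e-5,1e-5).ravel();print("stripe yaw",np.degrees(np.arctan2(l[1],l[0])),len(Q))
E
```

```text
[-1.   0.5  5. ] [-0.07  0.27  0.1 ] [-42.  19.  24. 105.  -9.  58.  14.] [179.9  -0.  118.1]
(array([0.5468, 0.1743, 0.1113]), array([-0.005, -0.002,  1.   ]), 9841)
stripe yaw 27.801245 558
```

The cap turns with the gripper, stripe 8.9° → 27.8°, with no slip. Turning 50° more.

Scaled: -50 degrees / 90 = -0.5556.

Request:
drive_tool:
  targets:
    - {"gripper": 0.04, "twist": [0, 0, -0.0444], "offset": [0, 0, 0]}
    - {"gripper": 0.04, "twist": [0, 0, -0.0889], "offset": [0, 0, 0]}
    - {"gripper": 0.04, "twist": [0, 0, -0.1333], "offset": [0, 0, 0]}
    - {"gripper": 0.04, "twist": [0, 0, -0.1778], "offset": [0, 0, 0]}
    - {"gripper": 0.04, "twist": [0, 0, -0.2222], "offset": [0, 0, 0]}
    - {"gripper": 0.04, "twist": [0, 0, -0.2667], "offset": [0, 0, 0]}
    - {"gripper": 0.04, "twist": [0, 0, -0.3111], "offset": [0, 0, 0]}
    - {"gripper": 0.04, "twist": [0, 0, -0.3556], "offset": [0, 0, 0]}
    - {"gripper": 0.04, "twist": [0, 0, -0.4], "offset": [0, 0, 0]}
    - {"gripper": 0.04, "twist": [0, 0, -0.4444], "offset": [0, 0, 0]}
    - {"gripper": 0.04, "twist": [0, 0, -0.4889], "offset": [0, 0, 0]}
    - {"gripper": 0.04, "twist": [0, 0, -0.5333], "offset": [0, 0, 0]}
    - {"gripper": 0.04, "twist": [0, 0, -0.5556], "offset": [0, 0, 0]}
    - {"gripper": 0.04, "twist": [0, 0, -0.5556], "offset": [0, 0, 0]}
    - {"gripper": 0.04, "twist": [0, 0, -0.5556], "offset": [0, 0, 0]}

```text
time_s: 11.32
ee_pos: [0.5522, 0.1684, 0.0798]
ee_rot: [179.9, 0.1, 167.8]
force: [-2.1, 0.2, 11.8]
opening: 0.0573
finger_force: 126.8
```

```bash
python3 - <<'E'
from h import *
s=ctrl.state();print(s['force'].round(1),s['torque'].round(2),s['joints'].round(0),s['ee_rot'].round(1))
im,d,T,K=wrist();print(captop(im,d,T,K))
c=s['ee_pos'][:2];a=im.astype(int);Q=np.array([wz(T,K,u,v,.11)[:2] for v,u in zip(*np.nonzero(a.min(-1)>170))]);Q=Q[np.hypot(*(Q-c).T)<.026]
l=cv2.fitLine(Q.astype(np.float32),cv2.DIST_HUBER,0,1e-5,1e-5).ravel();print("stripe yaw",np.degrees(np.arctan2(l[1],l[0])),len(Q))
cv2.imwrite("pics/w7.png",cv2.resize(im[60:310,180:460,::-1],None,fx=2.4,fy=2.4,interpolation=cv2.INTER_CUBIC))
E
```

```text
[-2.1  0.2 11.8] [-0.1   0.24  0.03] [-35.  18.  16. 105.  -6.  58.  61.] [1.799e+02 1.000e-01 1.678e+02]
(array([0.5395, 0.1683, 0.1124]), array([-0.002, -0.008,  1.   ]), 7722)
stripe yaw 76.4603 261
```

The stripe is now at 76.5°, 67.6° of turn. The cap has risen about 1 mm and the seal pushes up with about 12 N, so the lugs are free. Lifting straight up.

Scaled: -0.03 m / 0.8 = -0.0375, -0.002 m / 0.8 = -0.0025.

Request:
drive_tool:
  targets:
    - {"gripper": 0.04, "twist": [0, 0, 0], "offset": [0, 0, -0.0025]}
    - {"gripper": 0.04, "twist": [0, 0, 0], "offset": [0, 0, -0.005]}
    - {"gripper": 0.04, "twist": [0, 0, 0], "offset": [0, 0, -0.0075]}
    - {"gripper": 0.04, "twist": [0, 0, 0], "offset": [0, 0, -0.0113]}
    - {"gripper": 0.04, "twist": [0, 0, 0], "offset": [0, 0, -0.015]}
    - {"gripper": 0.04, "twist": [0, 0, 0], "offset": [0, 0, -0.0188]}
    - {"gripper": 0.04, "twist": [0, 0, 0], "offset": [0, 0, -0.0225]}
    - {"gripper": 0.04, "twist": [0, 0, 0], "offset": [0, 0, -0.0263]}
    - {"gripper": 0.04, "twist": [0, 0, 0], "offset": [0, 0, -0.03]}
    - {"gripper": 0.04, "twist": [0, 0, 0], "offset": [0, 0, -0.0338]}
    - {"gripper": 0.04, "twist": [0, 0, 0], "offset": [0, 0, -0.0375]}
    - {"gripper": 0.04, "twist": [0, 0, 0], "offset": [0, 0, -0.0375]}
    - {"gripper": 0.04, "twist": [0, 0, 0], "offset": [0, 0, -0.0375]}
    - {"gripper": 0.04, "twist": [0, 0, 0], "offset": [0, 0, -0.0375]}
    - {"gripper": 0.04, "twist": [0, 0, 0], "offset": [0, 0, -0.0375]}
    - {"gripper": 0.04, "twist": [0, 0, 0], "offset": [0, 0, -0.0375]}

```text
time_s: 12.7
ee_pos: [0.551, 0.1678, 0.1081]
ee_rot: [-180.0, -0.0, 167.9]
force: [-0.2, -0.1, -0.3]
opening: 0.0571
finger_force: 127.4
```

```bash
python3 - <<'E'
from h import *
s=ctrl.state();print(s['ee_pos'].round(4),s['force'].round(1),s['joint_vel'].round(2),s['finger_force'])
im,d,T,K=wrist();print(captop(im,d,T,K));im2,_=ctrl.camera("scene")
cv2.imwrite("pics/w8.png",np.vstack([cv2.resize(im[100:300,180:460,::-1],(420,300)),cv2.resize(im2[190:290,270:410,::-1],(420,300),interpolation=cv2.INTER_CUBIC)]))
E
```

```text
[0.551  0.1678 0.1081] [-0.2 -0.1 -0.3] [-0.06  0.05 -0.04 -0.08  0.08  0.07  0.02] 127.36612558364868
(array([0.5383, 0.1676, 0.1407]), array([ 0.001, -0.006,  1.   ]), 7692)
```

View pics/w8.png

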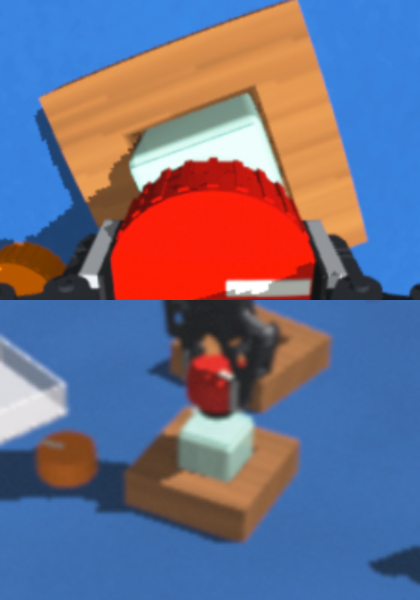

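The jar stands in the block at (200,160) in the upper crop. The level cap is held about 15 mm above the mouth, and no contact force shows.

```bash
python3 -c "
from rig import ctrl
print(ctrl.hand_in())"
```

```text
the job is handed in; nothing more can be done
None
```

I handed the job in at about 13 s: the jar stands seated in the leftmost block, the cap was turned about 68° to free its lugs, and the gripper holds it level about 15 mm above the mouth; the hand-in returned no verdict.

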